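# Present the full tube carrier to the code reader

### The job

Lift the carrier that is full of tubes (five of them) out of the white tray, carry it upright and clear of the tray wall and the tall tube rack without knocking anything, and hold it over the black window of the code reader: centred on the window, lined up lengthwise with it, level, its underside about a centimetre above the glass. Never let the carrier touch the reader or tip over. Finish while holding the carrier still there in the gripper; do not put it down or let go.

Things in the scene. Friction and masses are not known exactly. Their poses are not given: they have to be found in the camera images.
- full_carrier: Carrier to present: grey plastic block 112 mm long (its x), 24 mm wide (y), 55 mm high, holding five capped tubes in a row, caps 16 mm across ending 78 mm above its underside. One rigid piece, 0.14 to 0.28 kg, loose on the tray floor. Origin: centre of underside, z up. Grip it across the 24 mm width at mid-length, about 45 mm above the underside. Either end may face either way.
- part_carrier: Bystander: a second carrier of the same kind, size and axes, also standing loose in the tray, but with only two tubes (the first and fourth places from its -x end), three places empty. Leave it standing in the tray.
- tray: White open plastic tray, fixed to the table, 330 mm (its x axis) by 250 mm (y), walls 5 mm thick and 55 mm high, floor 5 mm thick. Origin: centre of its underside, on the table; z up. It stands to the left or to the right of the tall rack.
- reader: Flat white code reader, fixed to the table across the tall rack from the tray: housing 200 mm (its x) by 130 mm (y), black glass window in its top, 56 mm above the table. Across each end of the window stands an aluminium end plate, 6 mm thick, 60 mm wide, top 86 mm above the table; 164 mm clear between the plates, along x. Origin: centre of underside, z up.
- reader_window (a point): Centre of the upper face of the reader's black glass window (130 mm long along this point's x axis, 36 mm wide along y), 56 mm above the table; z up. The carrier's x axis should lie along this x axis, either way round.
- tall_rack: Bystander and obstacle: white tube rack standing loose between tray and reader, 200 mm (its x axis) by 90 mm (y), 60 mm high, with 18 capped tubes whose tops are 105 mm above the table; 1.4 kg. Origin: centre of its underside.
- pen_cup: Bystander: white round cup of pens, 72 mm across, cup 90 mm high, pens to 140 mm, loose on the table off one end of the rack (the robot's end or the far end). Origin: centre of its underside.
- label_box: Bystander: low white lidded box, 54 mm by 84 mm by 50 mm high, loose on the table at the other end of the rack from the pen cup. Origin: centre of its underside.

How it is judged:
By the outcome, as a careful person would: the job done as asked, in the order asked, and still so for the second after the job is handed in, while the arm keeps its last pose, push and grip.
It also fails if it takes over 48 s, if anything falls off the work surface, if the arm or the gripper's body presses on something with over 40 N, if the wrist force passes 120 N, or if a joint passes its speed limit or range.

### The arm

A 6-joint arm with a two-finger parallel gripper is mounted at the origin on the work surface. World frame = base frame: x ahead of the robot, y to its left, z up, the work surface at z = 0. Lengths are in m, angles in rad, forces in N, time in s.
With the tool pointing down it reaches from about 0.3 to 0.825 m from the base axis. Payload 5.4 kg.
Tool frame: the origin (TCP) lies on the mounting face of the last link; the fingertips stand 190 mm ahead of it and the grasp point (between the pads) lies arm.pinch_z ahead of it (arm.pinch_z is the distance from the TCP to the grasp point, in m); z points along the fingers, y is the line along which they close (so a half turn about z gives the same grasp; the last joint's range is limited). The gripper opens to 92 mm and grips with 3 to 60 N. Pads are 20 mm wide; open, the fingers measure 128 mm over their backs; the gripper's body (75 mm by 189 mm) begins 69 mm behind the grasp point.
Start: joints at [0.928, 0.158, 1.597, -0, 1.386, -0.21], TCP at [0.241, 0.522, 0.405] pointing down, gripper open.
Joint ranges: [-2.91, 2.91], [-0.94, 2.29], [0.18, 2.7], [-1.29, 4.43], [0.17, 2.64], [-3, 3]. Speed limits (rad/s): [2.57, 2.57, 3.14, 3.14, 3.14, 3.14].

### API

Orientations are given as a 3x3 rotation matrix whose columns are the frame's x, y, z axes.
In Python, from workcell import arm, eyes, job gives the robot as it stands. The module is installed in compiled form; this text tells all that it offers.
- The arm moves only by the shell command python3 -m handwheel 'ROWS'. ROWS is JSON, a list of rows, each a list of 7 numbers: the opening, from -1 (shut) to 1 (fully open), then the shift along the tool's x, y, z in m, then the turn, a rotation vector about the tool's x, y, z in rad. In form: [[hand, dx, dy, dz, wx, wy, wz], ...]. A call has 1 to 10 rows; each row shifts and turns the commanded pose from where the row before left it, along the tool's axes as they then stand; what a row does not reach is not made up. A row lasts 1/10 s, in which the tool goes at most 50 mm and 8.59 degrees, less where a joint would pass 70% of its speed; a pose out of reach is approached as far as the arm can. A call is refused whole if a number of a shift passes 0.05 or a number of a turn 0.15, either way. A call with a gripper value outside its range is refused whole. The fingers move at their own pace and stop on an object; the grip force is fixed at half the most. Time passes only in rows, so rows that do not move let the fingers close. It gives the time, the measured TCP pose, the force, the opening and the grip force at its end, in the units of the state.
- arm.sense(): the state, without advancing time (a new reading comes with each control period).
- eyes.get_image(name): name is "scene" or "top" or "wrist"; returns the picture (480x640x3 uint8, red, green, blue); there is no depth.
- eyes.calibration(name): a dict with "K" (3x3 intrinsics, pixels), "dist_coeffs" ([k1, k2, p1, p2, k3] as OpenCV has them; the pictures are not rectified), "rvec" (rotation vector, rad) and "tvec" (3), from world to camera coordinates, as OpenCV has them. Camera axes: x right, y down, z forward; pixel columns grow to the right and rows downward; lengths in m; the calibration is good to about 2 mm. A picture is of the moment at which its call begins: read the wrist's pose just before it. calibration takes no time and is no camera call; for the wrist camera it gives the pose at the moment of the call.
- job.hand_in(): hands the job in; it is judged then, once.
The state is a dict: "time_s": time; "joints": joint angles; "qd": joint speeds; "effort": joint torques, N m; "tcp_pos": TCP position; "orientation": TCP orientation; "force": force on the tool from outside, world axes, zero at the start; "wrist_torque": the same for the moment, N m; "opening": finger opening in m; "grasp_force": force on a finger pad.
Only numpy, scipy, OpenCV 4.12 (cv2) and the standard library are available. Lean on these libraries where they do the work, as an engineer would, in place of code of your own. Each camera call takes 0.05 s, during which the arm holds its last target. There are 200 camera calls.

## Working session

There is one attempt and no reset: what is moved stays moved. The work goes in short steps, Python scripts to look and compute and a shell command to move; the robot and the scene stay as the last step left them, time stands still between calls to the robot, and variables do not carry over. Pictures are saved under pics/ and viewed, at most 10 in all, crops included, and the job is handed in when it is done.

```bash
mkdir -p pics
python3 - <<'E'
from workcell import arm,eyes,job
import cv2,numpy as np
for n in ("top","scene"):
    cv2.imwrite(f"pics/{n}0.png",eyes.get_image(n)[...,::-1])
    c=eyes.calibration(n);R=cv2.Rodrigues(np.array(c['rvec'],float))[0]
    print(n,np.round(c['K'],1).tolist(),c['dist_coeffs'],(-R.T@np.array(c['tvec']).ravel()).round(3),R.round(2).tolist())
s=arm.sense();print(arm.pinch_z,s['time_s'],s['tcp_pos'],np.round(s['orientation'],3).tolist(),s['opening'])
E
```

```text
top [[527.8, 0.0, 322.6], [0.0, 527.8, 233.7], [0.0, 0.0, 1.0]] [-0.12326307  0.          0.          0.          0.        ] [ 0.46  -0.025  0.925] [[0.01, -1.0, -0.03], [-0.99, -0.0, -0.14], [0.14, 0.03, -0.99]]
scene [[482.1, 0.0, 324.7], [0.0, 482.1, 243.5], [0.0, 0.0, 1.0]] [-0.11287129  0.          0.          0.          0.        ] [ 1.019 -0.362  0.561] [[0.62, 0.79, 0.01], [0.51, -0.4, -0.76], [-0.6, 0.47, -0.65]]
0.1714 0.1 [0.24102873 0.52177063 0.40383817] [[-0.908, 0.419, -0.001], [0.419, 0.908, -0.001], [0.0, -0.002, -1.0]] 0.09198684859272209
```

View pics/top0.png

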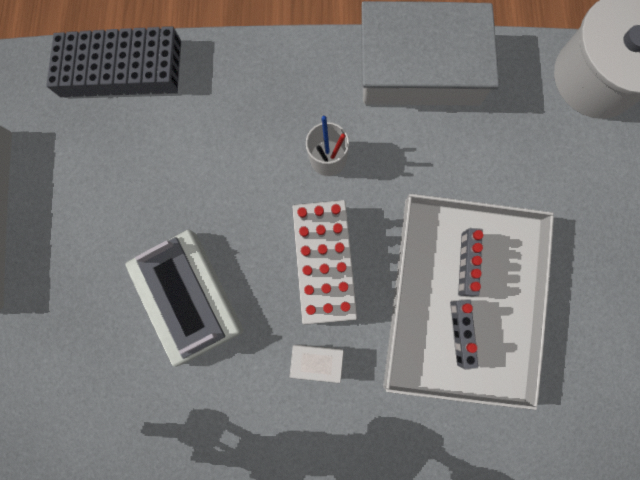

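View pics/scene0.png

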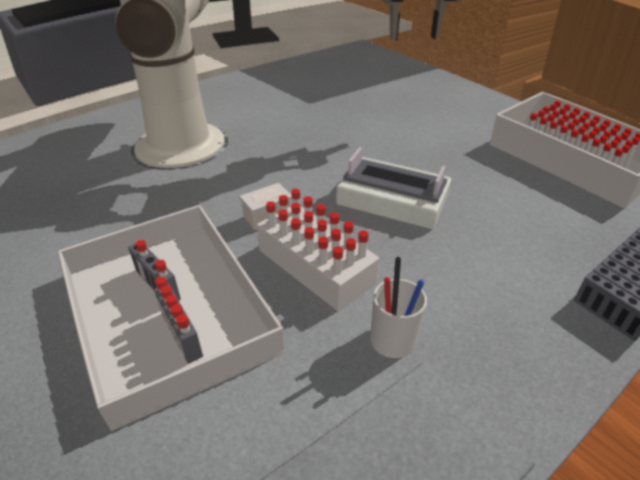

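Top: the full carrier (5 red caps) is at px (478,236)–(475,287) and the part carrier is just below it, at about (465,335). The reader window is at (180,298), the rack at (325,262) and the pen cup at (327,145). Scene: the full carrier's caps run (162,285)–(182,320) and the window is at about (395,180).

```bash
cat > h.py <<'E'
from workcell import arm,eyes,job
import cv2,numpy as np
def cam(n):
    c=eyes.calibration(n);R=cv2.Rodrigues(np.array(c['rvec'],float))[0]
    return np.array(c['K'],float),np.array(c['dist_coeffs'],float),R,np.array(c['tvec'],float).ravel()
def ray(C,p):
    K,d,R,t=C;u=cv2.undistortPoints(np.array(p,float).reshape(-1,1,2),K,d).reshape(-1,2)
    v=np.c_[u,np.ones(len(u))]@R
    return -R.T@t,v/np.linalg.norm(v,axis=1)[:,None]
def plane(C,p,z):
    o,v=ray(C,p);return o+v*((z-o[2])/v[:,2])[:,None]
def tri(C1,p1,C2,p2):
    out=[]
    for a,b in zip(np.reshape(p1,(-1,2)),np.reshape(p2,(-1,2))):
        o1,v1=ray(C1,a);o2,v2=ray(C2,b);v1=v1[0];v2=v2[0]
        s=np.linalg.lstsq(np.c_[v1,-v2],o2-o1,rcond=None)[0]
        x=o1+s[0]*v1;y=o2+s[1]*v2;out.append(np.r_[(x+y)/2,np.linalg.norm(x-y)])
    return np.array(out)
def red(im):
    h=cv2.cvtColor(im,cv2.COLOR_RGB2HSV)
    return (((h[...,0]<10)|(h[...,0]>170))&(h[...,1]>150)&(h[...,2]>80)).astype(np.uint8)
def blobs(m,roi,amin=20):
    x0,y0,x1,y1=roi;k=np.zeros_like(m);k[y0:y1,x0:x1]=m[y0:y1,x0:x1]
    n,l,s,c=cv2.connectedComponentsWithStats(k)
    return [(s[i,4],c[i],cv2.minAreaRect(np.argwhere(l==i)[:,::-1].astype(np.float32))) for i in range(1,n) if s[i,4]>=amin]
E
python3 - <<'E'
from h import *
T=cv2.imread("pics/top0.png")[...,::-1];S=cv2.imread("pics/scene0.png")[...,::-1]
CT,CS=cam("top"),cam("scene")
def pr(n,b):
    for a,c,r in b: print(n,a,c.round(1),np.round(r[0],1),np.round(r[1],1),round(r[2],1))
pr("Tfull",blobs(red(T.copy()),(440,220,500,298)));pr("Tpart",blobs(red(T.copy()),(440,299,500,370)))
pr("Sred",blobs(red(S.copy()),(120,230,200,335)))
dt=(T.max(2)<45).astype(np.uint8);ds=(S.max(2)<45).astype(np.uint8)
pr("Twin",blobs(dt,(140,240,225,350),100));pr("Swin",blobs(ds,(340,150,460,215),100))
pr("Track",blobs(red(T.copy()),(290,195,360,325)))
for p in [(326,262)]:print('rack',plane(CT,p,.1))
print('tray',plane(CT,[(409,197),(552,214),(537,406),(388,392)],.055).round(3).tolist())
print('cup',plane(CT,(327,142),.09),'box',plane(CT,(317,363),.05))
E
```

```text
Tfull 70 [477.7 234.7] [477.9 234.8] [8.5 8.9] 63.4
Tfull 68 [477.  247.2] [477. 247.] [8. 8.] 90.0
Tfull 73 [476.5 260.1] [476.5 260. ] [8. 9.] 90.0
Tfull 71 [475.8 273.1] [475.5 273. ] [8. 9.] 90.0
Tfull 68 [475.  286.1] [475. 286.] [8. 8.] 90.0
Tpart 70 [466.9 308. ] [467. 308.] [8. 8.] 90.0
Tpart 72 [471.4 347.5] [471.5 347.5] [9.5 8.2] 18.4
Sred 85 [140.8 245.1] [140.5 245. ] [10.  9.] 90.0
Sred 85 [160.2 265.3] [160.  265.5] [ 9. 10.] 90.0
Sred 545 [172.  301.7] [172.  301.5] [56.4 10.5] 61.2
Twin 1507 [178.5 297.3] [178.2 296.9] [76.2 20.2] 64.1
Swin 375 [396.3 176.9] [395.8 176.7] [62.6  7. ] 13.5
Track 60 [335.5 209. ] [335.5 209. ] [8. 7.] 90.0
Track 61 [318.6 210.7] [318.5 211. ] [8. 7.] 90.0
Track 59 [301.8 212.1] [302. 212.] [8.5 7.1] 45.0
Track 62 [337.4 228.1] [337.5 228. ] [8. 7.] 90.0
Track 61 [303.6 231.2] [303.5 231. ] [8. 7.] 90.0
Track 60 [320.4 229.8] [320.5 230. ] [8. 7.] 90.0
Track 59 [339.3 247.3] [339.5 247. ] [8. 7.] 90.0
Track 60 [322.4 249. ] [322.5 249. ] [8. 7.] 90.0
Track 57 [305.5 250.6] [305.5 251. ] [8. 7.] 90.0
Track 61 [341.1 267. ] [341. 267.] [8. 8.] 90.0
Track 56 [324.  268.5] [324.  268.5] [7. 8.] 90.0
Track 59 [307.1 270. ] [307. 270.] [8.5 7.1] 45.0
Track 59 [343.1 286.5] [343.  286.5] [7. 8.] 90.0
Track 61 [325.8 288.2] [326. 288.] [8. 8.] 90.0
Track 55 [308.7 289.6] [308.8 289.8] [7.8 7.1] 45.0
Track 61 [345.  306.4] [345.  306.5] [7.8 7.8] 45.0
Track 59 [327.6 307.9] [327.5 308. ] [7.8 7.8] 45.0
Track 53 [310.4 309.5] [310.5 309.5] [7. 7.] 90.0
rack [[ 0.53592231 -0.00625273  0.1       ]]
tray [[0.65, -0.144, 0.055], [0.622, -0.389, 0.055], [0.305, -0.351, 0.055], [0.33, -0.106, 0.055]]
cup [[ 0.73494766 -0.00660221  0.09      ]] box [[0.37494442 0.00860407 0.05      ]]
```

```bash
python3 - <<'E'
from h import *
S=cv2.imread("pics/scene0.png")[...,::-1].copy();T=cv2.imread("pics/top0.png")[...,::-1].copy()
CT,CS=cam("top"),cam("scene")
caps=np.array([[477.7,234.7],[477,247.2],[476.5,260.1],[475.8,273.1],[475,286.1]])
t=tri(CT,caps.mean(0),CS,(172,301.7));print('full mid cap',t.round(4))
P=plane(CT,caps,t[0,2]);d=P[0]-P[4];print(P.round(4).tolist(),np.degrees(np.arctan2(d[1],d[0])),np.linalg.norm(d))
pp=np.array([[466.9,308],[471.4,347.5]]);print('part',tri(CT,pp,CS,[[160.2,265.3],[140.8,245.1]]).round(4))
for thr in (45,55,65):
  for I,r,C in((T,(140,240,225,350),CT),(S,(340,150,460,215),CS)):
    m=(I.max(2)<thr).astype(np.uint8)
    for a,c,q in blobs(m,r,150):
        b=cv2.boxPoints(q);W=plane(C,b,.056);print(thr,a,c.round(1),np.round(q[1],1),plane(C,q[0],.056)[0].round(4),W.round(3)[:,:2].tolist())
print('win',tri(CT,(178.3,297),CS,(396,176.8)).round(4))
E
python3 - <<'E'
import cv2
a=cv2.imread("pics/top0.png")[220:375,120:245];b=cv2.imread("pics/scene0.png")[140:230,330:460]
a=cv2.resize(a,None,fx=3.2,fy=3.2);b=cv2.resize(b,None,fx=3,fy=3)
import numpy as np
o=np.zeros((500,800,3),np.uint8);o[:a.shape[0],:a.shape[1]]=a[:500];o[:b.shape[0],405:405+b.shape[1]]=b[:, :395]
cv2.imwrite("pics/c1.png",o)
E
```

```text
full mid cap [[ 0.5416 -0.2488  0.0761  0.001 ]]
[[0.5832, -0.2529, 0.0761], [0.5627, -0.251, 0.0761], [0.5416, -0.2495, 0.0761], [0.5206, -0.2477, 0.0761], [0.4996, -0.2458, 0.0761]] -4.864187982909333 0.08387125846362647
part [[ 4.646e-01 -2.315e-01  7.760e-02  4.000e-04]
 [ 4.021e-01 -2.373e-01  7.780e-02  2.000e-04]]
45 1507 [178.5 297.3] [76.2 20.2] [0.4801 0.241  0.056 ] [[0.53, 0.288], [0.545, 0.257], [0.431, 0.196], [0.416, 0.226]]
45 375 [396.3 176.9] [62.6  7. ] [0.4813 0.2422 0.056 ] [[0.434, 0.203], [0.417, 0.223], [0.528, 0.281], [0.542, 0.261]]
55 1572 [178.5 297. ] [76.9 20.9] [0.4806 0.2407 0.056 ] [[0.531, 0.288], [0.546, 0.256], [0.431, 0.195], [0.416, 0.227]]
55 554 [396.  176.8] [65.5  8.8] [0.4809 0.2419 0.056 ] [[0.433, 0.199], [0.411, 0.224], [0.528, 0.285], [0.546, 0.259]]
65 1615 [178.4 296.8] [78.3 21.3] [0.481  0.2409 0.056 ] [[0.532, 0.289], [0.548, 0.256], [0.431, 0.195], [0.415, 0.227]]
65 635 [396.5 177. ] [67.4 10.9] [0.4816 0.2421 0.056 ] [[0.433, 0.197], [0.406, 0.228], [0.53, 0.287], [0.551, 0.255]]
win [[0.4807 0.2419 0.0552 0.0022]]
```

View pics/c1.png

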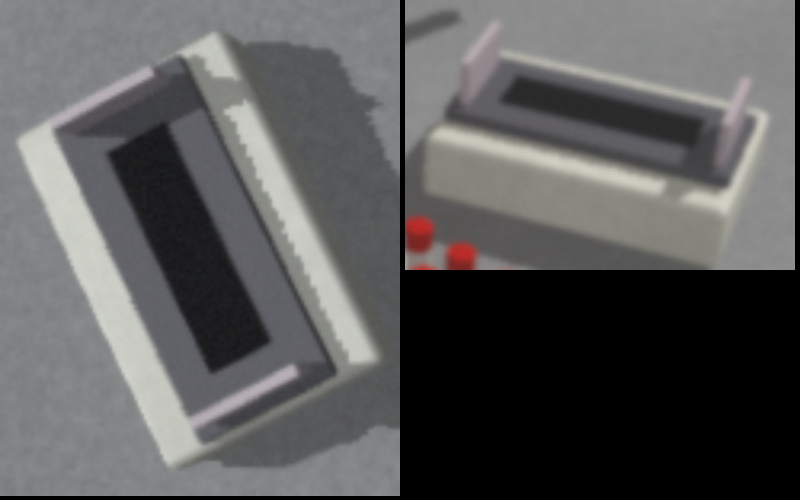

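Measured: carrier centre is (0.5416, -0.249) at yaw -4.9°, with caps about 0.077 high. Window centre is (0.481, 0.2415, 0.0555), long axis at 28°. Next: turn the tool and move over the carrier.

```bash
python3 -m handwheel '[[1,0,0,0,0,0,-0.116],[1,0,0,0,0,0,-0.116],[1,0,0,0,0,0,-0.115],[1,-0.011,-0.022,0,0,0,0],[1,-0.0215,-0.0437,0,0,0,0],[1,-0.0215,-0.0437,0,0,0,0],[1,-0.0215,-0.0437,0,0,0,0],[1,-0.0215,-0.0437,0,0,0,0],[1,-0.0215,-0.0437,0,0,0,0],[1,-0.0215,-0.0437,0,0,0,0]]'
python3 -m handwheel '[[1,-0.0215,-0.0437,0,0,0,0],[1,-0.0215,-0.0437,0,0,0,0],[1,-0.0215,-0.0437,0,0,0,0],[1,-0.0215,-0.0437,0,0,0,0],[1,-0.0215,-0.0437,0,0,0,0],[1,-0.0215,-0.0437,0,0,0,0],[1,-0.0215,-0.0437,0,0,0,0],[1,-0.0215,-0.0437,0,0,0,0],[1,-0.011,-0.022,0,0,0,0],[1,0,0,0,0,0,0]]'
```

```text
time_s: 1.1
tcp_pos: [0.3563, 0.225, 0.4044]
orientation: [[-0.996, 0.085, -0.0], [0.085, 0.996, -0.0], [0.0, -0.0, -1.0]]
force: [0.1, 0.3, -0.2]
opening: 0.0922
grasp_force: 0.0
time_s: 2.1
tcp_pos: [0.5071, -0.1619, 0.404]
orientation: [[-0.996, 0.089, -0.001], [0.089, 0.996, -0.0], [0.001, -0.0, -1.0]]
force: [0.0, -0.1, -0.4]
opening: 0.0917
grasp_force: 0.0
```

```bash
cat > w.py <<'E'
import sys,pickle
from h import *
C=cam("wrist");I=eyes.get_image("wrist");cv2.imwrite(f"pics/{sys.argv[1]}.png",I[...,::-1]);pickle.dump(C,open(f"pics/{sys.argv[1]}.pkl","wb"))
s=arm.sense();print(s['time_s'],s['tcp_pos'].round(4) if hasattr(s['tcp_pos'],'round') else s['tcp_pos'])
for a,c,r in blobs(red(I),(0,0,640,480),60): print(a,c.round(1),np.round(r[1],1),plane(C,c,.078)[0].round(4))
E
python3 w.py w1
python3 -m handwheel '[[1,-0.0140,-0.0280,0,0,0,0],[1,-0.0140,-0.0280,0,0,0,0],[1,-0.0140,-0.0280,0,0,0,0],[1,0,0,0,0,0,0]]'
python3 w.py w2
```

```text
2.15 [ 0.5068 -0.1601  0.404 ]
315 [214.6 108.6] [19. 19.] [ 0.401  -0.2378  0.078 ]
396 [541.9 156.6] [18. 25.] [0.4624 0.0299 0.078 ]
372 [508.1 162.8] [18. 24.] [0.4653 0.0012 0.078 ]
343 [474. 169.] [17. 22.] [ 0.468  -0.0276  0.078 ]
266 [233.2 185. ] [17. 18.] [ 0.4635 -0.2319  0.078 ]
372 [543.1 195.3] [18. 24.] [0.4956 0.0332 0.078 ]
348 [510.  201.1] [17. 23.] [0.4982 0.0044 0.078 ]
326 [476.9 207.4] [21.5 17.9] [ 0.5012 -0.0244  0.078 ]
259 [223.3 226.2] [17. 18.] [ 0.4984 -0.2459  0.078 ]
351 [544.  231.8] [23.6 17.5] [0.5286 0.0364 0.078 ]
328 [511.9 237.8] [21.9 17.7] [0.5316 0.0076 0.078 ]
311 [479.6 243.7] [21.9 16.6] [ 0.5345 -0.0212  0.078 ]
260 [225.1 249. ] [15.6 18.4] [ 0.5192 -0.2477  0.078 ]
339 [544.9 266.6] [23.9 16.6] [0.5618 0.0397 0.078 ]
173 [228.4 269.2] [15.6 14.9] [ 0.5385 -0.2477  0.078 ]
319 [513.5 272.5] [22.6 16.3] [0.5648 0.0108 0.078 ]
306 [482.1 278.1] [21.9 16.3] [ 0.5677 -0.0179  0.078 ]
119 [232.4 291.6] [18.  8.] [ 0.5605 -0.2474  0.078 ]
323 [545.5 299.3] [23.8 15.7] [0.5947 0.0429 0.078 ]
315 [514.9 305. ] [22.6 15.6] [0.5978 0.0141 0.078 ]
[... 914 characters left out ...]
78 ]
242 [316.9 202.1] [17. 16.] [ 0.5193 -0.248   0.078 ]
62 [637.  218.2] [13.  5.] [0.5576 0.0351 0.078 ]
243 [317.  225.8] [17. 16.] [ 0.5402 -0.2497  0.078 ]
391 [616.7 224.3] [26.7 17. ] [0.5616 0.0169 0.078 ]
383 [584.9 230.4] [24.6 18.3] [ 0.5648 -0.0118  0.078 ]
239 [317.1 248.7] [17. 16.] [ 0.561  -0.2515  0.078 ]
81 [636.5 252.5] [14.  6.] [0.5901 0.0394 0.078 ]
381 [615.5 259.3] [25.5 17.4] [0.595  0.0202 0.078 ]
362 [584.4 265.1] [24.6 17. ] [ 0.598  -0.0086  0.078 ]
229 [317.2 270.5] [16.3 16.3] [ 0.5816 -0.2532  0.078 ]
103 [635.8 285.1] [15.  8.] [0.6227 0.0437 0.078 ]
340 [614.  292.3] [25.  15.7] [0.6282 0.0233 0.078 ]
333 [584.  297.8] [24.6 15.7] [ 0.6311 -0.0053  0.078 ]
```

View pics/w2.png

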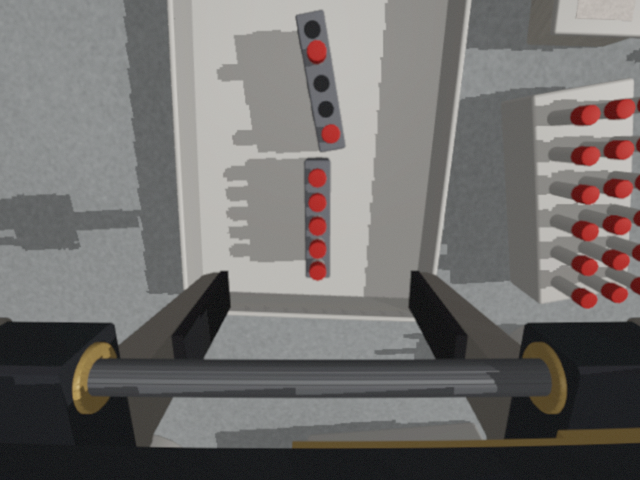

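The wrist view confirms the full carrier: caps in a vertical line at px (317,177–270), the part carrier just above in the picture, both fingers straddling clear. Descending.

```bash
python3 -m handwheel '[[1,0,-0.002,0.02,0,0,0],[1,0,0,0.03,0,0,0],[1,0,0,0.03,0,0,0],[1,0,0,0.03,0,0,0],[1,0,0,0.03,0,0,0],[1,0,0,0.015,0,0,0],[1,0,0,0,0,0,0]]'
python3 w.py w3
```

```text
time_s: 3.3
tcp_pos: [0.5403, -0.2463, 0.2476]
orientation: [[-0.996, 0.084, -0.004], [0.084, 0.996, 0.003], [0.004, 0.003, -1.0]]
force: [-1.0, 0.1, -0.7]
opening: 0.0922
grasp_force: 0.0
3.35 [ 0.5411 -0.2472  0.2496]
1169 [338.7 132. ] [38. 37.] [ 0.4633 -0.2318  0.078 ]
1083 [311.1 219.9] [38. 35.] [ 0.4983 -0.2461  0.078 ]
1063 [311.3 266.1] [38. 34.] [ 0.519  -0.2478  0.078 ]
1908 [311.7 325.2] [70. 33.] [ 0.5479 -0.2503  0.078 ]
199 [312.1 401.4] [ 9. 27.] [ 0.5897 -0.2538  0.078 ]
```

```bash
python3 -m handwheel '[[1,0,-0.002,0.012,0,0,0],[1,0,0,0.012,0,0,0],[1,0,0,0.004,0,0,0],[1,0,0,0,0,0,0],[1,0,0,0,0,0,0]]'; python3 -m handwheel '[[-1,0,0,0,0,0,0],[-1,0,0,0,0,0,0],[-1,0,0,0,0,0,0],[-1,0,0,0,0,0,0],[-1,0,0,0,0,0,0],[-1,0,0,0,0,0,0],[-1,0,0,0,0,0,0],[-1,0,0,0,0,0,0]]'
```

```text
time_s: 3.85
tcp_pos: [0.5412, -0.2505, 0.2219]
orientation: [[-0.996, 0.086, 0.0], [0.086, 0.996, -0.0], [-0.0, -0.0, -1.0]]
force: [-0.3, 0.1, 0.7]
opening: 0.092
grasp_force: 0.0
time_s: 4.65
tcp_pos: [0.5411, -0.2504, 0.2217]
orientation: [[-0.996, 0.086, -0.0], [0.086, 0.996, -0.0], [0.0, -0.0, -1.0]]
force: [0.8, -1.0, -0.5]
opening: 0.0297
grasp_force: 0.0
```

```bash
python3 -m handwheel '[[-1,0,0,0,0,0,0],[-1,0,0,0,0,0,0],[-1,0,0,0,0,0,0],[-1,0,0,0,0,0,0]]'; python3 -m handwheel '[[-1,0,0,-0.005,0,0,0],[-1,0,0,-0.01,0,0,0],[-1,0,0,-0.015,0,0,0],[-1,0,0,-0.02,0,0,0],[-1,0,0,-0.02,0,0,0],[-1,0,0,-0.02,0,0,0],[-1,0,0,-0.02,0,0,0],[-1,0,0,-0.015,0,0,0],[-1,0,0,-0.005,0,0,0],[-1,0,0,0,0,0,0]]'; python3 w.py w4
```

```text
time_s: 5.05
tcp_pos: [0.5411, -0.2503, 0.2217]
orientation: [[-0.996, 0.086, 0.0], [0.086, 0.996, 0.0], [0.0, 0.0, -1.0]]
force: [-0.3, 1.6, 0.6]
opening: 0.0238
grasp_force: 30.0
time_s: 6.05
tcp_pos: [0.5412, -0.2505, 0.3528]
orientation: [[-0.996, 0.086, 0.002], [0.086, 0.996, -0.001], [-0.002, -0.001, -1.0]]
force: [-0.5, -0.5, -2.7]
opening: 0.0239
grasp_force: 30.0
6.1 [ 0.541  -0.2503  0.3515]
537 [320.9  32. ] [29. 22.] [ 0.401 -0.238  0.078]
195 [634.6 111.7] [21. 11.] [ 0.466  -0.0271  0.078 ]
383 [337.4 131.7] [21. 21.] [ 0.4635 -0.232   0.078 ]
213 [634.1 159.4] [20. 12.] [ 0.4986 -0.0232  0.078 ]
238 [633.5 204.6] [21. 13.] [ 0.5316 -0.0191  0.078 ]
1598 [318.9 230.6] [42.4 46.3] [ 0.5317 -0.2505  0.078 ]
271 [632.9 247.1] [22. 15.] [ 0.5646 -0.0147  0.078 ]
3167 [319.  309.9] [98. 40.] [ 0.5951 -0.2559  0.078 ]
303 [632.1 287.6] [22. 17.] [ 0.5982 -0.0103  0.078 ]
62 [624.6 320.6] [ 7.1 17.7] [ 0.6268 -0.012   0.078 ]
1420 [319.1 420.2] [35. 43.] [ 0.6994 -0.2648  0.078 ]
```

View pics/w4.png

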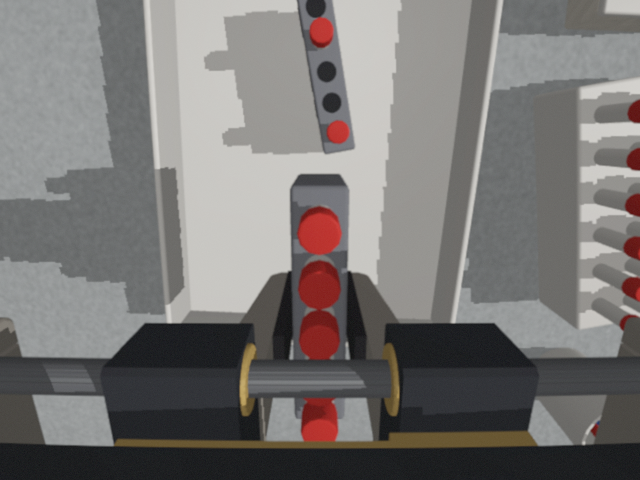

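The carrier is held level and clear of the tray (caps at px column 319), and the part carrier still stands. Now cross the rack high, stopping partway to measure the window with the wrist camera.

```bash
python3 -m handwheel '[[-1,0,0,-0.015,0,0,0],[-1,0.002,0.010,-0.01,0,0,0],[-1,0.004,0.020,0,0,0,0],[-1,0.006,0.03,0,0,0,0],[-1,0.006,0.03,0,0,0,0],[-1,0.006,0.03,0,0,0,0],[-1,0.006,0.03,0,0,0,0],[-1,0.006,0.03,0,0,0,0],[-1,0.006,0.03,0,0,0,0],[-1,0.006,0.03,0,0,0,0]]';python3 -m handwheel '[[-1,0.006,0.03,0,0,0,0],[-1,0.006,0.03,0,0,0,0],[-1,0.004,0.020,0,0,0,0],[-1,0.002,0.01,0,0,0,0],[-1,0,0,0,0,0,0],[-1,0,0,0,0,0,0]]'; python3 w.py w5 | head -1
python3 -m handwheel '[[-1,0.003,0.015,0,0,0,0],[-1,0.005,0.025,0,0,0,0],[-1,0.002,0.01,0,0,0,0],[-1,0,0,0,0,0,0],[-1,0,0,0,0,0,0]]'; python3 w.py w6|head -1
python3 - <<'E'
import cv2,numpy as np
cv2.imwrite("pics/c2.png",np.vstack([cv2.imread(f"pics/{n}.png")[0:300] for n in("w5","w6")]))
E
```

```text
time_s: 7.1
tcp_pos: [0.5127, -0.0045, 0.3766]
orientation: [[-0.996, 0.085, -0.0], [0.085, 0.996, 0.001], [0.0, 0.001, -1.0]]
force: [-0.4, -0.3, -2.3]
opening: 0.024
grasp_force: 30.0
time_s: 7.7
tcp_pos: [0.5034, 0.084, 0.3767]
orientation: [[-0.996, 0.085, -0.0], [0.085, 0.996, -0.0], [-0.0, -0.0, -1.0]]
force: [0.3, -0.4, -2.1]
opening: 0.0238
grasp_force: 30.0
7.75 [0.5036 0.0835 0.3767]
time_s: 8.25
tcp_pos: [0.4981, 0.134, 0.3767]
orientation: [[-0.996, 0.086, 0.0], [0.086, 0.996, -0.001], [-0.0, -0.001, -1.0]]
force: [-0.1, 0.7, -1.7]
opening: 0.0241
grasp_force: 30.0
8.3 [0.4981 0.1339 0.3767]
```

View pics/c2.png

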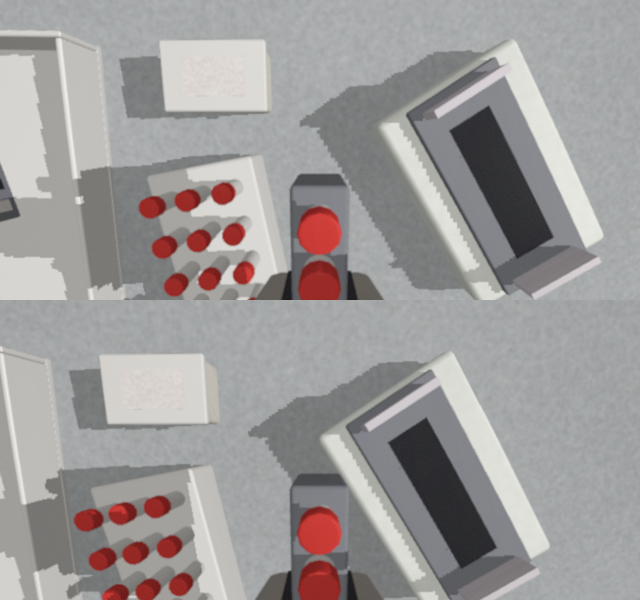

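Both views show the whole window, centred near px (501,183) in w5 and (442,193) in w6. Next: its corners, and the held carrier.

Run:
```python
from h import *
import pickle
Q={}
for n in("w5","w6"):
    I=cv2.imread(f"pics/{n}.png");C=pickle.load(open(f"pics/{n}.pkl","rb"))
    m=(I.max(2)<62).astype(np.uint8);m[:,:365]=0;m[285:]=0
    cs=cv2.findContours(m,cv2.RETR_EXTERNAL,cv2.CHAIN_APPROX_NONE)[0];c=max(cs,key=cv2.contourArea)
    p=cv2.approxPolyDP(cv2.convexHull(c),8,True).reshape(-1,2).astype(float)
    p=p[np.argsort(p[:,1])];Q[n]=(C,p);W=plane(C,p,.056)[:,:2]
    print(n,cv2.contourArea(c),p.tolist(),W.round(4).tolist(),W.mean(0))
    if len(p)==4:
        d=(W[0]+W[1]-W[2]-W[3])/2;print(np.linalg.norm(d),np.degrees(np.arctan2(-d[1],-d[0])),np.linalg.norm(W[0]-W[1]))
    c1=max(blobs(red(I[...,::-1].copy()),(285,190,350,258)),key=lambda b:b[0]);R=C[2]
    print('cap1 rect',c1[1],[plane(C,c1[1],z)[0].round(4).tolist() for z in(.236,)])
(Ca,pa),(Cb,pb)=Q["w5"],Q["w6"]
if len(pa)==len(pb)==4: t=tri(Ca,pa,Cb,pb);print(t.round(4).tolist(),t.mean(0));print('mid',tri(Ca,pa.mean(0),Cb,pb.mean(0)))
```

```text
w5 5998.0 [[487.0, 107.0], [451.0, 132.0], [551.0, 235.0], [518.0, 257.0]] [[0.4151, 0.2251], [0.4322, 0.1963], [0.5261, 0.2852], [0.544, 0.2571]] [0.47935926 0.24092502]
0.12672749210252157 28.4953312017271 0.03344248039435206
cap1 rect [318.88183532 230.62350723] [[0.4598, 0.0872, 0.236]]
w6 5977.5 [[425.0, 119.0], [390.0, 144.0], [495.0, 247.0], [462.0, 267.0]] [[0.4152, 0.2254], [0.4324, 0.1967], [0.5277, 0.2859], [0.5438, 0.2571]] [0.47978792 0.24129262]
0.12722171541981017 28.371967798199073 0.03343509080372709
cap1 rect [318.91964846 230.58443189] [[0.4545, 0.1372, 0.236]]
[[0.4151, 0.226, 0.0541, 0.0001], [0.4323, 0.1971, 0.0537, 0.0002], [0.5273, 0.2862, 0.0549, 0.0015], [0.5441, 0.2573, 0.0556, 0.0001]] [0.47969332 0.24164823 0.05457481 0.00050726]
mid [[0.47729293 0.24052211 0.05381541 0.00048105]]
```

```bash
python3 -m handwheel '[[-1,0,0,0,0,0,-0.06],[-1,0,0,0,0,0,-0.1],[-1,0,0,0,0,0,-0.1],[-1,0,0,0,0,0,-0.1],[-1,0,0,0,0,0,-0.1],[-1,0,0,0,0,0,-0.08],[-1,0,0,0,0,0,-0.039],[-1,0,0,0,0,0,0],[-1,0,0,0,0,0,0]]';python3 -m handwheel '[[-1,-0.0035,0.0103,0,0,0,0],[-1,-0.007,0.0206,0,0,0,0],[-1,-0.007,0.0206,0,0,0,0],[-1,-0.007,0.0206,0,0,0,0],[-1,-0.007,0.0206,0,0,0,0],[-1,-0.0035,0.0103,0,0,0,0],[-1,0,0,0,0,0,0],[-1,0,0,0,0,0,0]]'
```

```text
time_s: 9.2
tcp_pos: [0.4981, 0.1341, 0.3767]
orientation: [[-0.882, -0.472, 0.0], [-0.472, 0.882, -0.0], [0.0, -0.0, -1.0]]
force: [0.0, 0.5, -1.6]
opening: 0.024
grasp_force: 30.0
time_s: 10.0
tcp_pos: [0.48, 0.2419, 0.3766]
orientation: [[-0.881, -0.474, 0.0], [-0.474, 0.881, -0.001], [0.0, -0.0, -1.0]]
force: [-0.7, -0.3, -1.9]
opening: 0.0238
grasp_force: 30.0
```

```bash
python3 -m handwheel '[[-1,0,0,0.006,0,0,0],[-1,0,0,0.014,0,0,0],[-1,0,0,0.018,0,0,0],[-1,0,0,0.018,0,0,0],[-1,0,0,0.014,0,0,0],[-1,0,0,0.008,0,0,0],[-1,0,0,0.004,0,0,0],[-1,0,0,0,0,0,0],[-1,0,0,0,0,0,0]]';python3 w.py w7|head -1
python3 - <<'E'
from h import *
s=eyes.get_image("scene")[...,::-1];t=eyes.get_image("top")[...,::-1]
cv2.imwrite("pics/s7.png",s);cv2.imwrite("pics/t7.png",t)
w=cv2.imread("pics/w7.png")
o=np.zeros((600,800,3),np.uint8);a=cv2.resize(s[100:240,320:480],None,fx=2.5,fy=2.5);b=cv2.resize(t[220:375,110:250],None,fx=2,fy=2)
o[:350,:400]=a;o[:310,400:680]=b;o[350:600,:400]=cv2.resize(w,(400,300))[:250];o[350:600,400:]=cv2.resize(s,(400,300))[50:]
cv2.imwrite("pics/c3.png",o)
E
```

```text
time_s: 10.9
tcp_pos: [0.4803, 0.2421, 0.2954]
orientation: [[-0.881, -0.473, 0.001], [-0.473, 0.881, 0.0], [-0.001, -0.0, -1.0]]
force: [-0.4, 1.1, -2.0]
opening: 0.024
grasp_force: 30.0
10.95 [0.4804 0.2421 0.2956]
```

View pics/c3.png

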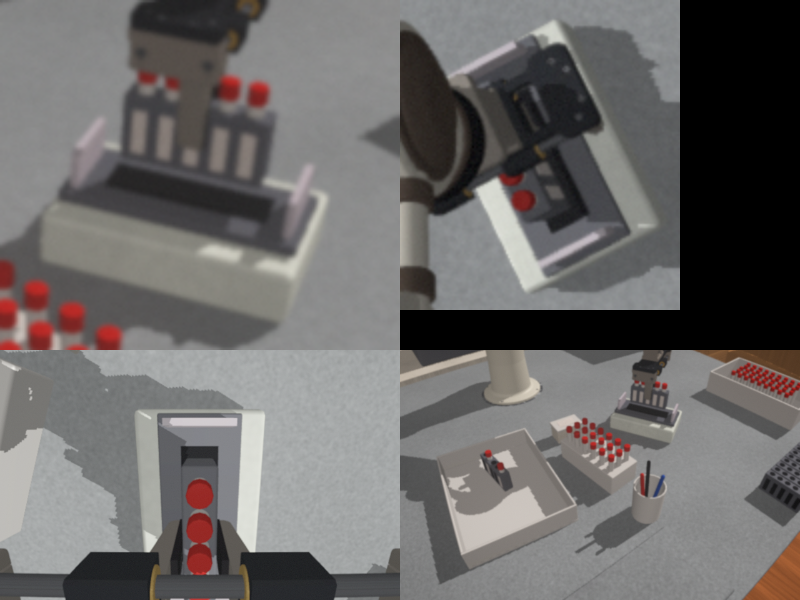

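The carrier hangs level above the window (scene crop) and runs down its centre line in the wrist view. Measuring centring before the last centimetre.

Run:
```python
from h import *
import pickle
z=.2956-.2167+.076
A=np.array([np.cos(np.radians(28.3)),np.sin(np.radians(28.3))]);N=np.array([-A[1],A[0]]);W0=np.array([.480,.2415])
def show(n,roi,C,zz):
    I=cv2.imread(f"pics/{n}.png")[...,::-1].copy()
    for a,c,r in blobs(red(I),roi,15):
        q=plane(C,c,zz)[0,:2]-W0;print(n,a,c.round(1),'along %.4f across %.4f'%(q@A,q@N))
show("s7",(360,120,440,150),cam("scene"),z);show("t7",(140,290,200,330),cam("top"),z)
C=pickle.load(open("pics/w7.pkl","rb"));show("w7",(290,180,350,260),C,z+.002)
I=cv2.imread("pics/w7.png").max(2)
for r in (160,175,200): print(r,[int(v) for v in I[r,270:370:1]])
print([int(v) for v in I[130:200,320]])
```

```text
s7 54 [411.3 134.8] along 0.0227 across -0.0073
s7 48 [422.9 137.2] along 0.0442 across -0.0072
t7 37 [164.9 309.5] along -0.0238 across 0.0000
t7 83 [171.2 319.8] along -0.0418 across -0.0019
w7 1591 [318.9 230.5] along -0.0437 across 0.0004
160 [102, 101, 101, 101, 101, 103, 100, 101, 100, 101, 101, 99, 101, 99, 103, 100, 99, 100, 94, 74, 42, 32, 33, 31, 37, 34, 35, 35, 38, 42, 45, 46, 46, 46, 50, 48, 45, 47, 47, 48, 47, 49, 47, 49, 46, 46, 47, 46, 48, 48, 48, 47, 47, 47, 48, 47, 45, 50, 47, 48, 49, 47, 49, 47, 47, 46, 47, 46, 46, 46, 49, 46, 45, 45, 48, 47, 46, 47, 67, 107, 134, 139, 139, 137, 138, 139, 138, 140, 137, 139, 138, 140, 139, 139, 138, 139, 139, 138, 139, 138]
175 [101, 101, 100, 101, 101, 101, 100, 101, 101, 100, 102, 101, 100, 98, 103, 103, 101, 102, 99, 82, 50, 34, 38, 34, 35, 37, 38, 54, 71, 73, 76, 78, 75, 76, 75, 77, 77, 75, 79, 77, 76, 77, 77, 77, 73, 76, 77, 76, 80, 77, 77, 76, 74, 77, 74, 78, 74, 77, 74, 77, 76, 76, 74, 77, 75, 77, 76, 76, 76, 77, 74, 65, 52, 46, 47, 47, 47, 48, 73, 112, 136, 139, 140, 140, 139, 137, 139, 139, 138, 139, 138, 139, 139, 139, 139, 138, 139, 138, 139, 139]
200 [100, 102, 99, 100, 101, 100, 102, 100, 98, 100, 101, 101, 99, 102, 102, 99, 101, 99, 98, 93, 89, 90, 95, 97, 98, 100, 99, 98, 100, 97, 99, 99, 99, 97, 99, 100, 97, 99, 98, 98, 97, 97, 98, 98, 97, 97, 96, 99, 98, 100, 97, 99, 99, 98, 100, 99, 98, 99, 99, 100, 98, 98, 101, 99, 100, 101, 101, 98, 97, 99, 98, 98, 98, 99, 98, 98, 92, 90, 95, 117, 136, 139, 139, 138, 139, 138, 138, 137, 139, 138, 136, 139, 138, 137, 138, 139, 137, 139, 139, 138]
[138, 136, 139, 139, 139, 138, 138, 138, 139, 138, 140, 139, 139, 139, 139, 139, 140, 138, 138, 138, 137, 139, 137, 116, 70, 45, 46, 47, 48, 47, 48, 46, 50, 49, 47, 47, 46, 46, 45, 47, 47, 50, 50, 66, 75, 77, 75, 75, 74, 75, 76, 78, 76, 77, 78, 82, 91, 96, 96, 98, 98, 100, 98, 98, 100, 99, 98, 98, 99, 101]
```

```bash
python3 - <<'E'
from h import *
import pickle
C=pickle.load(open("pics/w7.pkl","rb"));A=np.array([.8805,.4741]);W0=np.array([.480,.2415])
N=np.array([-A[1],A[0]])
for p,z in(((319,153.5),.056),((319,173),.0789),((319,186),.1339),((289.5,165),.056),((348.5,165),.056)):
    q=plane(C,p,z)[0,:2]-W0;print(p,z,'%.4f %.4f'%(q@A,q@N))
E
python3 -m handwheel '[[-1,0,0,0.005,0,0,0],[-1,0,0,0.005,0,0,0],[-1,0,0,0.003,0,0,0],[-1,0,0,0,0,0,0],[-1,0,0,0,0,0,0],[-1,0,0,0,0,0,0]]'
```

```text
(319, 153.5) 0.056 -0.0654 0.0003
(319, 173) 0.0789 -0.0560 0.0003
(319, 186) 0.1339 -0.0559 0.0004
(289.5, 165) 0.056 -0.0587 -0.0175
(348.5, 165) 0.056 -0.0587 0.0180
time_s: 11.65
tcp_pos: [0.4801, 0.2421, 0.2818]
orientation: [[-0.881, -0.473, 0.0], [-0.473, 0.881, 0.0], [-0.0, -0.0, -1.0]]
force: [-0.8, 0.5, -2.3]
opening: 0.0239
grasp_force: 30.0
```

The ends line up: window end at -65 mm, carrier end at -56 mm both top and bottom, so it is level and centred. The gap is about 9 mm; raise 1 mm, settle and hand in.

```bash
python3 -m handwheel '[[-1,0,0,-0.001,0,0,0],[-1,0,0,0,0,0,0],[-1,0,0,0,0,0,0],[-1,0,0,0,0,0,0],[-1,0,0,0,0,0,0]]'; python3 -c "
from workcell import job;print(job.hand_in())"
```

```text
time_s: 12.15
tcp_pos: [0.48, 0.242, 0.2827]
orientation: [[-0.881, -0.473, 0.0], [-0.473, 0.881, 0.0], [-0.0, -0.0, -1.0]]
force: [-0.0, 0.2, -2.2]
opening: 0.0233
grasp_force: 30.0
the job is handed in; nothing more can be done
None
```

I handed the job in at 12.2 s: the gripper is holding the full carrier still and level over the reader window, measured within about 1 mm of centre, aligned lengthwise, about 10 mm above the glass.

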